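Free the pawl and close the ratchet press on a sample jar

TASK

The small ratchet press bolted to the bench has a capped sample jar standing in its ring. Press the pawl's thumb tab fully down so that the pawl comes free of the teeth and stays free, then push the raised lever down by its cross handle, past all the teeth, until its pad sits on the jar's cap. Keep the robot's hand off the jar, and leave the other jar, the dish and the flask standing where they are.

Things in the scene. Friction and masses are not known exactly. Their poses are not given: they have to be found in the camera images.
- press: Fixed bench press: grey base plate 262 x 92 x 12 mm, screwed down. Origin on the bench surface below the lever's pivot; its +x axis runs along the base toward the ring, the jar and the lever's handle, z up, y along the pivot axis. Base plate from x = -111 to +151 mm, y = +-46 mm. Two grey lever posts at x = 0 (to 100 mm high), two pawl posts at x = -67 mm (to 124 mm high). A ring 6 mm high, 37 mm inside, stands on the base at x = +100 mm, y = 0.
- lever_pivot (a point): Pivot of the lever, fixed in the press, 85 mm above the bench at the press's x = 0, y = 0. The lever swings about the press's y axis. Toothed quadrant of 42 mm radius round it.
- lever (a joint): Angle of the lever (rad): 0 = fully raised, the handle 0.9 rad above level on the press's +x side; grows as the lever is pushed down; 0.9 = level, pad on the jar's cap. At the start it is 0 to 0.03, its quadrant's tooth behind the pawl's nose. Stiff hinge without spring: it stays where it is left; about 4 N straight down on the raised handle moves it, rising to 5 N. With the pawl engaged it stops at about 0.06 (yields to 0.1 if pushed with 30 N).
- lever_handle (a point): Centre of the lever's black cross handle, a round bar 18 mm thick and 76 mm long, parallel to the press's y axis, 180 mm from the pivot (226 mm above the bench when raised, 85 mm when the pad is on the jar). Moves with the lever.
- pawl (a joint): Angle of the hook pawl (rad): 0 = nose down in the teeth; grows to its stop at 0.42 as the tab is pressed down. The nose is out of the teeth from about 0.12; press well past, to 0.3 or more. Stiff pivot without spring: it stays where it is left; 5 to 6 N on the tab moves it. Pivot 67 mm behind the lever's pivot (press x = -67 mm), 116 mm above the bench.
- pawl_tab (a point): Middle of the top face of the pawl's flat steel thumb tab, 34 x 34 mm, 7 mm thick, at the press's x = -109 mm, y = 0, 139 mm above the bench at the start, rising 0.2 rad away from the lever. Pressed to the stop it goes down about 18 mm. Moves with the pawl.
- jar: Clear sample jar with white screw cap, 33 mm across, 55 mm high, 28 g, loose in the press's ring (cap top 67 mm above the bench). Origin at the centre of its underside, z up.
- spare_jar: Like the first jar, 33 x 33 x 55 mm, loose on the bench beside the press. Origin at the centre of its underside.
- petri: Glass petri dish, 64 mm across, 18 mm high, loose on the bench beside the press. Origin at the centre of its underside.
- flask: Conical flask, 64 mm across, 104 mm high, loose on the bench beside the press. Origin at the centre of its underside.
Things that resemble listed ones, but are neither listed nor needed, are in the scene too. What is shaped like the jar but yellow is not meant.

How it is judged:
On the way:
1. the pawl is pressed free (past 0.25 rad) with the lever still raised (under 0.12 rad) (value of joint pawl above 0.25 rad and value of joint lever below 0.12 rad), for 0.2 s.
At the end, for the whole second after the job is handed in: The lever is down on the jar's cap (joint above 0.86 rad), the pawl is still free (above 0.15 rad), the jar stands upright in the ring (within 6 mm of its centre, tilt under 0.1 rad, 8 to 16 mm above the bench), and the spare jar, dish and flask are within 20 mm of where they stood (value of joint lever above 0.86 rad and value of joint pawl above 0.15 rad and z of jar in the frame of press between 0.008 and 0.016 m and x of jar in the frame of press between 0.094 and 0.106 m and y of jar in the frame of press between -0.006 and 0.006 m and angle between jar's own z axis and vertical below 0.1 rad and distance of each of spare_jar, petri, flask from where it was at the start of the episode below 0.02 m); the robot touches nothing.
It fails at once if the lever is forced down with the pawl still in the teeth (value of joint lever above 0.14 rad and value of joint pawl below 0.1 rad).
It fails at once if the robot touches the jar in the press (contact force between any of the fingers, the arm and jar above 1 N).
It fails at once if the jar in the press is lifted or tipped (z of jar in the frame of press above 0.022 m or angle between jar's own z axis and vertical above 0.3 rad).
It fails at once if the spare jar, the dish or the flask is shifted, lifted or carried (distance of any of spare_jar, petri, flask from where it was at the start of the episode above 0.02 m).
It also fails if it takes over 42 s, if anything falls off the work surface, if the arm or the gripper's body presses on something with over 40 N, if the wrist force passes 120 N, or if a joint passes its speed limit or range.

ROBOT

A 7-joint arm with a two-finger parallel gripper is mounted at the origin on a cart in front of the work surface, level with it; the furniture and walls round the work are solid. World frame = base frame: x ahead of the robot, y to its left, z up, the work surface at z = 0. Lengths are in m, angles in rad, forces in N, time in s.
With the tool pointing down it reaches from about 0.425 to 0.95 m from the base axis. Payload 4.7 kg.
Tool frame: the origin (TCP) lies midway between the tips of the shut fingers; the grasp point (between the pads) lies 19 mm behind it; z points along the fingers, y is the direction in which the jaws open and shut (so a half turn about z gives the same grasp; the last joint's range is limited). The gripper opens to 85 mm and grips with 20 to 120 N. Pads are 22 mm wide; open, the fingers measure 114 mm over their backs; the gripper's body (76 mm by 85 mm) begins 54 mm behind the grasp point. The pads swing forward as they close: fully open they stand 13 mm farther back than shut.
Start: joints at [-1.285, 0.469, -0.049, 1.532, 0.024, 1.141, -0.082], TCP at [0.209, 0.642, 0.231] pointing down, gripper open.
Joint ranges: [-2.59, 2.59], [-0.33, 1.99], [-1.39, 1.29], [0.1, 2.45], [-1.04, 4.18], [0.21, 1.99], [-2.66, 2.66]. Speed limits (rad/s): [2.57, 2.57, 3.14, 3.14, 3.14, 3.14, 3.14].

INTERFACE

Orientations are given as a rotation vector (axis times angle).
In Python, from rig import arm gives the robot as it stands.
- The arm moves only by the tool apply_moves, never from a script. Its arguments are lists of equal length, an entry for each row: "offset": the shift along the tool's x, y, z in cm, a list of three; "roll": the turn about the tool's z in rad; "grip": the closure in counts, from 0 (fully open) to 255 (shut). A call has 1 to 12 rows; each row is the pose to reach, as a shift and turn from the pose measured when the call began, along the tool's axes at that moment; what a row does not reach only later rows make up. A row lasts 1/8 s, in which the tool goes at most 62.5 mm and 10.7 degrees, less where a joint would pass 70% of its speed; a pose out of reach is approached as far as the arm can. A call with a gripper value outside its range is refused whole. The fingers move at their own pace and stop on an object; "grip_force" is the grip in N (left out, the last holds). Time passes only in rows, so rows that repeat a pose let the fingers close. It gives the time, the measured TCP pose, the force and the opening at its end, in the units of the state.
- arm.sense(): the state, without advancing time (a new reading comes with each control period).
- arm.get_image(name): name is "scene" or "side" or "wrist"; returns a dict with "color" (480x640x3 uint8, blue, green, red), "fov_y" (degrees; the focal length in pixels is half the picture's height over the tangent of half this angle, whatever the lens; pixels are square), "cx", "cy" (the principal point, pixels), "pose" (4x4, takes a point from camera to world coordinates); the wrist camera has in their place "mount" (4x4, takes a point from camera to tool coordinates, whose origin is the TCP and whose axes are the flange's). Camera axes: x right, y up, looking along -z (the intrinsics and any distortion apply to the point x, -y, -z); pixel columns grow to the right and rows downward; lengths in m; the calibration is good to about 2 mm. A picture is of the moment at which its call begins: read the wrist's pose just before it. There is no depth.
- arm.finish_job(): hands the job in, once; it reports no verdict.
The state is a dict: "time_s": time; "joint_pos": joint angles; "qvel": joint speeds; "joint_torque": joint torques, N m; "eef_pos": TCP position; "tool_rot": TCP orientation; "wrist_force": force on the tool from outside, world axes, zero at the start; "moment": the same for the moment, N m; "opening": opening from 0.0 (shut) to 1.0 (fully open).
Only numpy, scipy, OpenCV 4.12 (cv2) and the standard library are available. Lean on these libraries where they do the work, as an engineer would, in place of code of your own. Each camera call takes 0.05 s, during which the arm holds its last target.

## Working session

There is one attempt and no reset: what is moved stays moved. The work goes in short steps, Python scripts to look and compute and a tool call to move; the robot and the scene stay as the last step left them, time stands still between calls to the robot, and variables do not carry over. Pictures are saved under pics/ and viewed, and the job is handed in when it is done.

Besides the shell and the picture viewer there is one more tool, called after "Request:" by a JSON object that holds its "fn" and its "kwargs", one argument or row to a line. apply_moves: Moves the arm, as the interface text tells. Its arguments: {"type":"object","properties":{"offset":{"type":"array"},"roll":{"type":"array"},"grip":{"type":"array"},"grip_force":{"type":"number"}},"required":["offset","roll","grip"]}

```bash
mkdir -p pics; ls; python3 - <<'E'
from rig import arm
import cv2, numpy as np
np.set_printoptions(precision=4,suppress=True)
print(arm.sense())
for n in ("scene","side","wrist"):
    im=arm.get_image(n)
    cv2.imwrite(f"pics/{n}0.png",im["color"])
    print(n,{k:v for k,v in im.items() if k!="color"})
E
```

```text
pics
{'time_s': 0.0, 'joint_pos': array([-1.2849,  0.4695, -0.0486,  1.5337,  0.0241,  1.141 , -0.0824]), 'qvel': array([ 0.001 ,  0.0008,  0.0004, -0.0004, -0.    , -0.0019, -0.001 ]), 'joint_torque': array([ -0.0002, -51.0308,  -0.0465, -23.7715,   0.0108,   0.0075,
         0.    ]), 'eef_pos': array([0.2088, 0.6413, 0.2302]), 'tool_rot': array([-0.4924, -3.1025,  0.0031]), 'wrist_force': array([-0.3773,  0.1164,  0.0016]), 'moment': array([ 0.0055,  0.0087, -0.0328]), 'opening': 0.9981167607982389}
scene {'fov_y': 44.42274612356709, 'cx': 324.8357950835124, 'cy': 236.24767043161268, 'pose': array([[ 0.8467,  0.3441, -0.4057,  0.1344],
       [-0.532 ,  0.5591, -0.6359, -0.5991],
       [ 0.008 ,  0.7543,  0.6565,  0.7862],
       [ 0.    ,  0.    ,  0.    ,  1.    ]])}
side {'fov_y': 52.09544900249553, 'cx': 315.4572834513607, 'cy': 249.35612107246223, 'pose': array([[ 0.9462,  0.1607, -0.2807,  0.3024],
       [-0.3228,  0.5248, -0.7877, -0.6301],
       [ 0.0207,  0.8359,  0.5484,  0.6375],
       [ 0.    ,  0.    ,  0.    ,  1.    ]])}
wrist {'fov_y': 58.09837759956349, 'cx': 315.30354199463704, 'cy': 247.56308820779157, 'mount': array([[-0.0006,  0.9586,  0.2849,  0.0722],
       [ 1.    ,  0.0006,  0.0001, -0.0003],
       [-0.    ,  0.2849, -0.9586, -0.1428],
       [ 0.    ,  0.    ,  0.    ,  1.    ]])}
```

View pics/scene0.png

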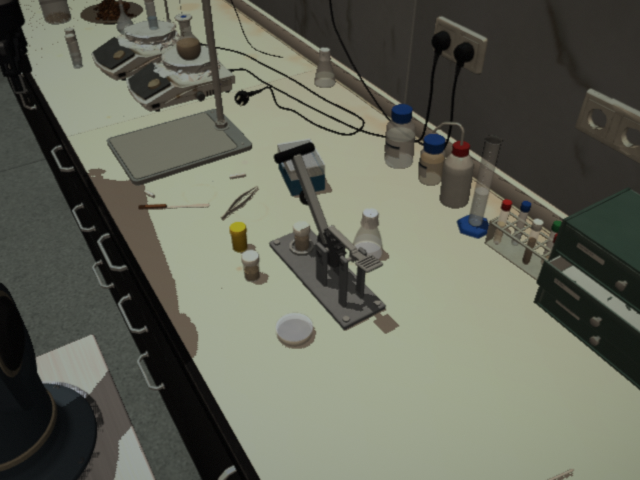

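View pics/side0.png

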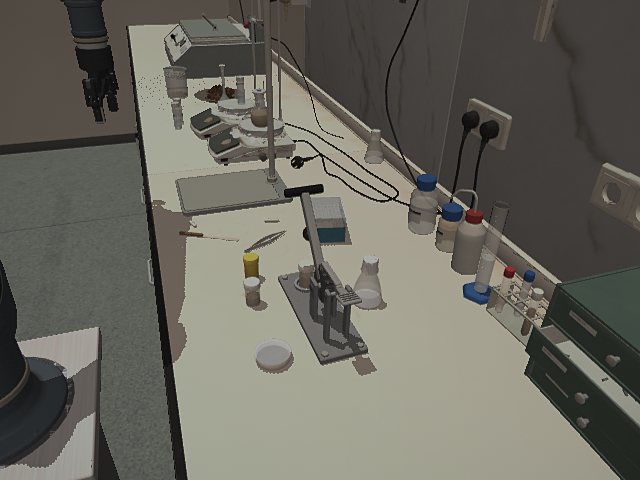

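View pics/wrist0.png

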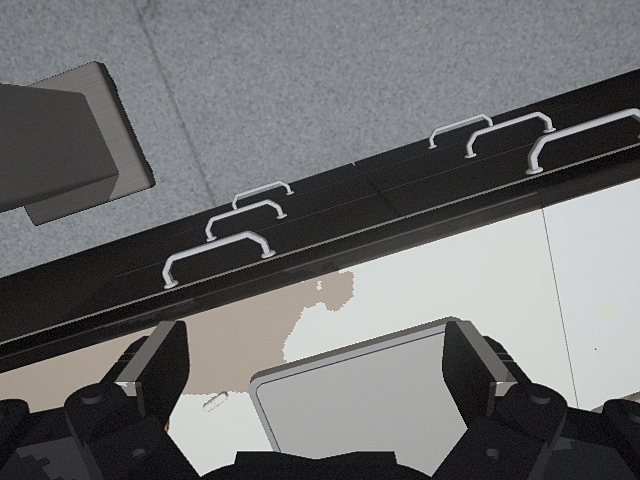

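```bash
python3 - <<'E'
import cv2
a=cv2.imread("pics/scene0.png")[130:340,220:400]; b=cv2.imread("pics/side0.png")[170:380,230:400]
cv2.imwrite("pics/cs.png",cv2.resize(a,None,fx=2.8,fy=2.8,interpolation=cv2.INTER_CUBIC))
cv2.imwrite("pics/cd.png",cv2.resize(b,None,fx=2.8,fy=2.8,interpolation=cv2.INTER_CUBIC))
E
```

```text
(no output)
```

View pics/cs.png

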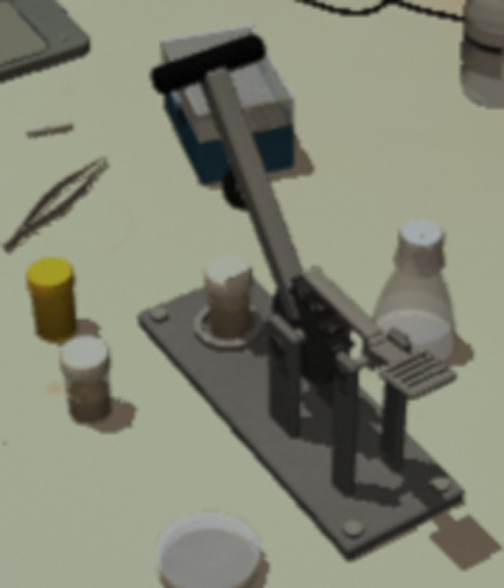

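View pics/cd.png

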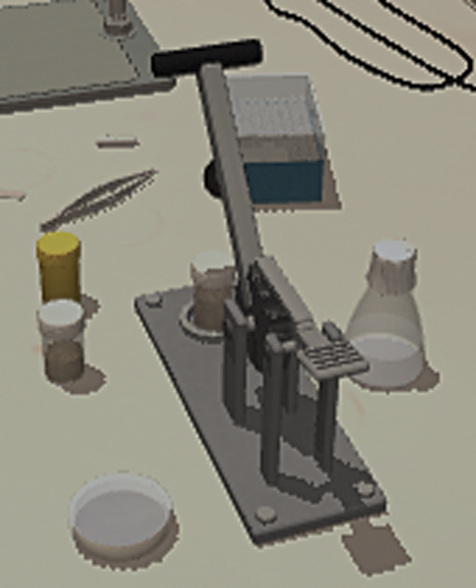

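```bash
cat > h.py <<'E'
import numpy as np
np.set_printoptions(precision=4,suppress=True)
C={'scene':(44.42274612356709,324.8358,236.2477,np.array([[0.8467,0.3441,-0.4057,0.1344],[-0.532,0.5591,-0.6359,-0.5991],[0.008,0.7543,0.6565,0.7862]])),
'side':(52.09544900249553,315.4573,249.3561,np.array([[0.9462,0.1607,-0.2807,0.3024],[-0.3228,0.5248,-0.7877,-0.6301],[0.0207,0.8359,0.5484,0.6375]]))}
O={'scene':(220,130),'side':(230,170)}
def ray(n,p,crop=True):
    f,cx,cy,P=C[n]; f=240/np.tan(np.radians(f/2))
    u,v=p
    if crop: u=(u+.5)/2.8-.5+O[n][0]; v=(v+.5)/2.8-.5+O[n][1]
    d=P[:,:3]@np.array([(u-cx)/f,-(v-cy)/f,-1]); return P[:,3],d/np.linalg.norm(d)
def plane(n,p,z,crop=True):
    o,d=ray(n,p,crop); return o+d*(z-o[2])/d[2]
def tri(a,b,crop=True):
    (o1,d1),(o2,d2)=ray('scene',a,crop),ray('side',b,crop)
    t=np.linalg.lstsq(np.c_[d1,-d2],o2-o1,rcond=None)[0]
    p,q=o1+d1*t[0],o2+d2*t[1]; return (p+q)/2,np.linalg.norm(p-q)
E
python3 - <<'E'
from h import *
for n,ps in (('scene',[(138,320),(348,547),(460,490)]),('side',[(137,302),(257,533),(384,500)])):
    q=[plane(n,p,.012) for p in ps]; print(n,*q)
    e=q[0]-q[1]; w=q[2]-q[1]; print('len',np.linalg.norm(e),np.linalg.norm(w),'yaw',np.arctan2(e[1],e[0]),np.arctan2(w[1],w[0])+np.pi/2)
    mid=(q[1]+q[2])/2; yaw=np.arctan2(e[1],e[0]); x=np.array([np.cos(yaw),np.sin(yaw),0]); print('origin',mid+.111*x)
for nm,a,b in (('handle',(209,62),(207,58)),('hL',(158,78),(155,64)),('hR',(260,47),(258,52)),('tab',(419,373),(335,354)),('jartop',(229,268),(213,266)),('flasktop',(421,232),(394,251))):
    print(nm,*tri(a,b))
E
```

```text
scene [0.5065 0.189  0.012 ] [ 0.5177 -0.0622  0.012 ] [ 0.6038 -0.0605  0.012 ]
len 0.2514180976150196 0.08617366892222954 yaw 1.6150195333275683 1.5907944790097102
origin [0.5558 0.0496 0.012 ]
side [0.5121 0.1878 0.012 ] [ 0.5198 -0.065   0.012 ] [ 0.6064 -0.0627  0.012 ]
len 0.2528602580385099 0.08659901294317758 yaw 1.6013734982849523 1.597412353116345
origin [0.5597 0.0471 0.012 ]
handle [0.561  0.1721 0.218 ] 0.0011451184626148265
hL [0.5242 0.1714 0.219 ] 0.0010857449321436988
hR [0.5965 0.1687 0.2191] 0.0011657557775299292
tab [ 0.5645 -0.0603  0.1365] 0.00442657945918819
jartop [0.5636 0.1587 0.0553] 0.0019133115173818169
flasktop [0.6726 0.0863 0.0926] 0.001206923752802606
```

```bash
python3 - <<'E'
from h import *
for nm,a,b,z in (('handle',(209,62),(207,58),.226),('hL',(158,78),(155,64),.226),('hR',(260,47),(258,52),.226),('tab',(419,373),(335,354),.139),('jartop',(229,268),(213,266),.067),('jarring',(229,325),(208,322),.016),('flasktop',(421,232),(394,251),.104),('yellow',(51,270),(58,243),.055),('spare',(85,352),(61,313),.055),('petri',(209,550),(123,505),.018)):
    print(nm,plane('scene',a,z),plane('side',b,z))
E
```

```text
handle [0.5543 0.1605 0.226 ] [0.5567 0.1575 0.226 ]
hL [0.5188 0.1613 0.226 ] [0.521  0.1588 0.226 ]
hR [0.5902 0.1587 0.226 ] [0.5924 0.1564 0.226 ]
tab [ 0.5604 -0.0643  0.139 ] [ 0.5655 -0.0609  0.139 ]
jartop [0.5577 0.1475 0.067 ] [0.5574 0.1417 0.067 ]
jarring [0.5563 0.1469 0.016 ] [0.5545 0.1429 0.016 ]
flasktop [0.6631 0.0745 0.104 ] [0.6656 0.072  0.104 ]
yellow [0.4592 0.2224 0.055 ] [0.4606 0.2209 0.055 ]
spare [0.4418 0.1356 0.055 ] [0.4436 0.1348 0.055 ]
petri [ 0.4419 -0.0241  0.018 ] [ 0.4459 -0.0226  0.018 ]
```

```bash
python3 - <<'E'
from h import *
from scipy.spatial.transform import Rotation as R
r=R.from_rotvec([-0.4924,-3.1025,0.0031]).as_matrix(); print(r)
print('rod',plane('scene',(220,124),0.012,False),plane('side',(271,178),.012,False))
p=np.array([0.2088,.6413,.2302])
for q in ([.3,.6,.42],[.45,.35,.42],[.565,-.065,.40],[.562,-.065,.25]): print(r.T@(np.array(q)-p)*100)
E
```

```text
[[-0.9509  0.3096 -0.0006]
 [ 0.3096  0.9509 -0.0019]
 [-0.0001 -0.002  -1.    ]]
rod [0.6171 0.6628 0.012 ] [0.621  0.6728 0.012 ]
[ -9.9516  -1.1411 -18.9772]
[-31.955  -20.2682 -18.938 ]
[-55.7391 -56.1641 -16.8653]
[-55.4531 -56.2272  -1.8652]
```

```bash
python3 - <<'E'
from h import *
from scipy.spatial.transform import Rotation as R
r=R.from_rotvec([-0.4924,-3.1025,0.0031]).as_matrix()
p=np.array([0.2088,.6413,.2302])
way=np.array([[.24,.62,.28],[.28,.59,.33],[.33,.55,.36],[.37,.51,.37],[.41,.47,.37],[.44,.42,.37],[.47,.37,.37],[.5,.32,.37],[.52,.265,.37],[.54,.21,.37],[.55,.15,.37],[.555,.09,.37]])
print(np.round(((way-p)@r)*100,1).tolist())
E
```

```text
[[-3.6, -1.1, -5.0], [-8.4, -2.7, -10.0], [-14.4, -5.0, -13.0], [-19.4, -7.5, -14.0], [-24.4, -10.1, -14.0], [-28.8, -13.9, -14.0], [-33.2, -17.7, -13.9], [-37.6, -21.6, -13.9], [-41.2, -26.2, -13.9], [-44.8, -30.8, -13.9], [-47.7, -36.2, -13.9], [-50.0, -41.7, -13.9]]
```

Request:
{"fn": "apply_moves", "kwargs": {
  "offset": [
    [-3.6,-1.1,-5.0],
    [-8.4,-2.7,-10.0],
    [-14.4,-5.0,-13.0],
    [-19.4,-7.5,-14.0],
    [-24.4,-10.1,-14.0],
    [-28.8,-13.9,-14.0],
    [-33.2,-17.7,-14.0],
    [-37.6,-21.6,-14.0],
    [-41.2,-26.2,-14.0],
    [-44.8,-30.8,-14.0],
    [-47.7,-36.2,-14.0],
    [-50.0,-41.7,-14.0]
  ],
  "roll": [0.1,0.2,0.3,0.4,0.5,0.6,0.7,0.8,0.9,1.0,1.1,1.22],
  "grip": [255,255,255,255,255,255,255,255,255,255,255,255]
}}

```text
time_s: 1.65
eef_pos: [0.5554, 0.0881, 0.3708]
tool_rot: [2.185, 2.256, -0.003]
wrist_force: [0.4, -0.7, -0.3]
opening: 0.003
```

```bash
cat > look.py <<'E'
import sys,cv2
from rig import arm
from h import *
from scipy.spatial.transform import Rotation as R
n=sys.argv[1]; s=arm.sense(); im=arm.get_image('wrist')
cv2.imwrite(f"pics/{n}.png",im['color'])
T=np.eye(4);T[:3,:3]=R.from_rotvec(s['tool_rot']).as_matrix();T[:3,3]=s['eef_pos']
np.savez(f"{n}.npz",P=T@im['mount'],k=[im['fov_y'],im['cx'],im['cy']],T=T)
print(T,s['joint_pos'],s['wrist_force'])
E
cat >> h.py <<'E'
def wray(n,p,z):
    d=np.load(n+'.npz');P=d['P'];f,cx,cy=d['k'];f=240/np.tan(np.radians(f/2))
    v=P[:3,:3]@np.array([(p[0]-cx)/f,-(p[1]-cy)/f,-1]);o=P[:3,3]
    return o+v*(z-o[2])/v[2]
E
python3 look.py w1
```

```text
[[-0.0318  0.9995 -0.0007  0.5554]
 [ 0.9995  0.0318 -0.0018  0.0881]
 [-0.0017 -0.0007 -1.      0.3708]
 [ 0.      0.      0.      1.    ]] [-0.6027  0.1943  0.4465  1.6249 -0.084   1.3428 -0.1126] [ 0.4162 -0.6602 -0.3195]
```

View pics/w1.png

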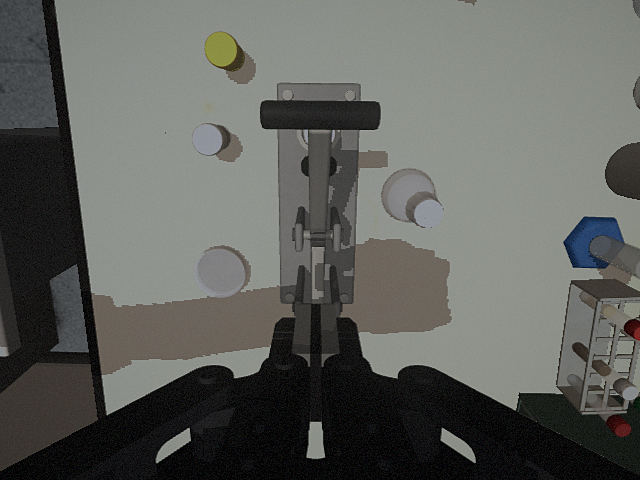

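```bash
python3 - <<'E'
from h import *
w='w1'
for nm,p,z in (('fl',(278,84),.012),('fr',(361,84),.012),('nl',(280,303),.012),('nr',(354,303),.012),('hL',(261,114),.226),('hR',(380,115),.226),('posts',(318,236),.1),('spare',(208,138),.055),('petri',(221,271),.018),('flask',(428,213),.104)): print(nm,wray(w,p,z))
E
```

```text
fl [0.5113 0.195  0.012 ]
fr [0.6016 0.1978 0.012 ]
nl [ 0.5155 -0.0637  0.012 ]
nr [ 0.6087 -0.0608  0.012 ]
hL [0.5185 0.162  0.226 ]
hR [0.5942 0.1638 0.226 ]
posts [0.5592 0.0489 0.1   ]
spare [0.4432 0.1376 0.055 ]
petri [ 0.4439 -0.021   0.018 ]
flask [0.6646 0.0763 0.104 ]
```

Request:
{"fn": "apply_moves", "kwargs": {
  "offset": [
    [-5.5,0.1,0],
    [-11,0.2,0],
    [-15.4,0.2,2],
    [-15.4,0.2,8],
    [-15.4,0.2,14],
    [-15.4,0.2,18],
    [-15.4,0.2,20],
    [-15.4,0.2,20]
  ],
  "roll": [0,0,0,0,0,0,0,0],
  "grip": [255,255,255,255,255,255,255,255]
}}

```text
time_s: 2.7
eef_pos: [0.5588, -0.0779, 0.171]
tool_rot: [2.202, 2.237, -0.013]
wrist_force: [0.1, -0.5, 0.1]
opening: -0.001
```

```bash
python3 look.py w2; python3 - <<'E'
from rig import arm
import cv2
a=arm.get_image('scene')['color'][150:350,250:450]; b=arm.get_image('side')['color'][200:400,250:450]
cv2.imwrite("pics/c2.png",cv2.resize(cv2.hconcat([a,b]),None,fx=2,fy=2,interpolation=cv2.INTER_CUBIC))
E
```

```text
[[-0.0157  0.9999 -0.0039  0.5588]
 [ 0.9998  0.0157 -0.0075 -0.0779]
 [-0.0074 -0.004  -1.      0.171 ]
 [ 0.      0.      0.      1.    ]] [-0.3335  0.3779  0.505   1.8879 -0.214   0.9331  0.2859] [ 0.0504 -0.5268  0.1066]
```

View pics/c2.png

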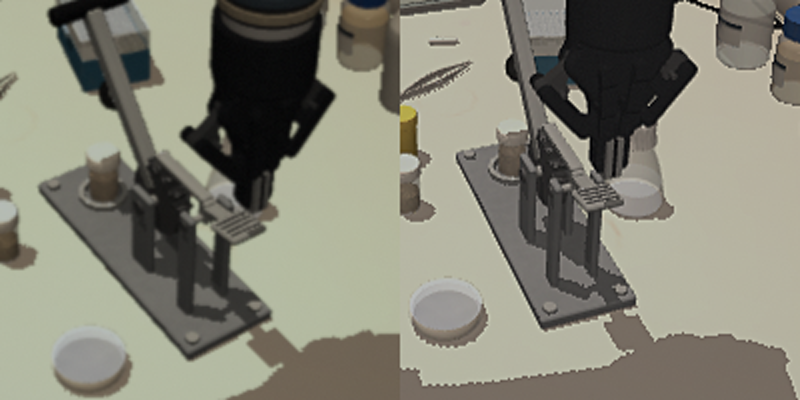

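View pics/w2.png

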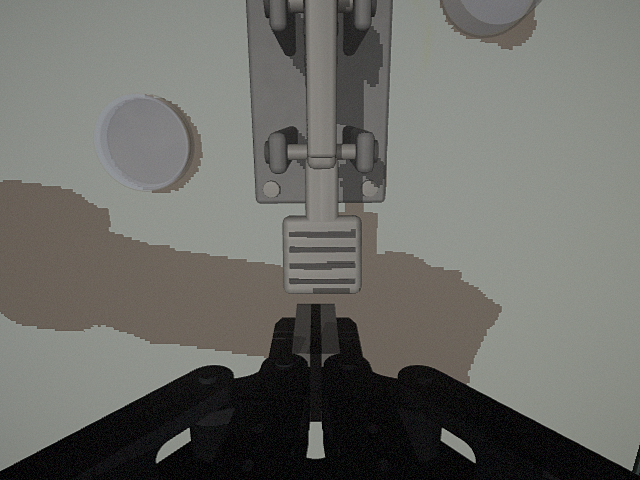

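```bash
python3 - <<'E'
from h import *
from rig import arm
for p in ((322,255),(284,216),(361,216),(283,293),(360,293)): print(wray('w2',p,.139))
s=arm.sense();print(s['eef_pos'],s['qvel'])
E
```

```text
[ 0.5614 -0.0612  0.139 ]
[ 0.5454 -0.0445  0.139 ]
[ 0.5772 -0.044   0.139 ]
[ 0.5448 -0.0789  0.139 ]
[ 0.5783 -0.0783  0.139 ]
[ 0.5609 -0.0784  0.1739] [-0.0003 -0.0097  0.0005 -0.0042 -0.0011 -0.0019  0.0013]
```

Request:
{"fn": "apply_moves", "kwargs": {
  "offset": [
    [0.7,0,0],
    [1.2,0,0],
    [1.2,0,0],
    [1.2,0,0]
  ],
  "roll": [0,0,0,0],
  "grip": [255,255,255,255]
}}

```text
time_s: 3.35
eef_pos: [0.5607, -0.0663, 0.1739]
tool_rot: [2.199, 2.234, -0.006]
wrist_force: [0.2, -0.4, -0.2]
opening: -0.004
```

```bash
python3 look.py w3
```

```text
[[-0.0156  0.9999  0.0026  0.5607]
 [ 0.9998  0.0156 -0.0075 -0.0663]
 [-0.0076  0.0024 -1.      0.1739]
 [ 0.      0.      0.      1.    ]] [-0.3541  0.3716  0.5038  1.8885 -0.2112  0.9315  0.2626] [ 0.1989 -0.396  -0.1849]
```

View pics/w3.png

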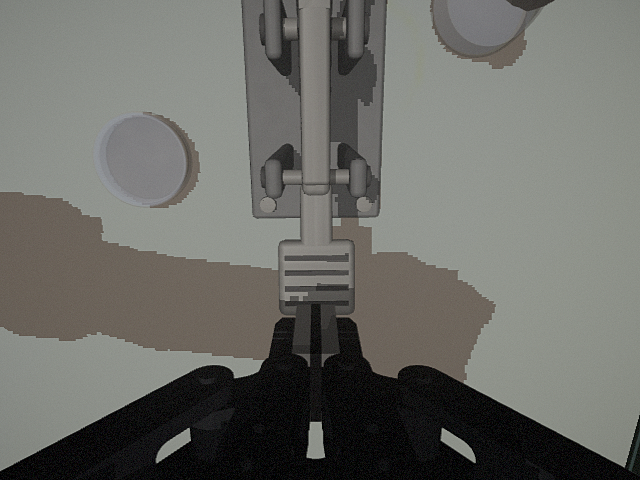

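Request:
{"fn": "apply_moves", "kwargs": {
  "offset": [
    [0,0,1.5],
    [0,0,3],
    [0,0,3.6],
    [0,0,4.0],
    [0,0,4.4],
    [0,0,4.7],
    [0,0,5.0],
    [0,0,5.0]
  ],
  "roll": [0,0,0,0,0,0,0,0],
  "grip": [255,255,255,255,255,255,255,255]
}}

```text
time_s: 4.4
eef_pos: [0.5612, -0.0688, 0.1243]
tool_rot: [2.199, 2.23, -0.006]
wrist_force: [-0.9, -5.1, 4.4]
opening: -0.004
```

Request:
{"fn": "apply_moves", "kwargs": {
  "offset": [
    [0,0,0.3],
    [0,0,0.6],
    [0,0,0.8],
    [0,0,0.9],
    [0,0,0.9]
  ],
  "roll": [0,0,0,0,0],
  "grip": [255,255,255,255,255]
}}

```text
time_s: 5.03
eef_pos: [0.5617, -0.0695, 0.1197]
tool_rot: [2.2, 2.229, -0.002]
wrist_force: [-10.1, -1.6, 32.9]
opening: -0.0
```

```bash
python3 look.py w4;  python3 - <<'E'
from rig import arm
import cv2
a=arm.get_image('scene')['color'][150:350,250:450]; b=arm.get_image('side')['color'][200:400,250:450]
cv2.imwrite("pics/c4.png",cv2.resize(cv2.hconcat([a,b]),None,fx=2,fy=2,interpolation=cv2.INTER_CUBIC))
E
```

```text
[[-0.0131  0.9999  0.0055  0.5617]
 [ 0.9999  0.0131 -0.0074 -0.0695]
 [-0.0074  0.0054 -1.      0.1197]
 [ 0.      0.      0.      1.    ]] [-0.32    0.4425  0.4752  1.9336 -0.2619  0.8202  0.3079] [-10.093   -1.5801  32.8723]
```

View pics/c4.png

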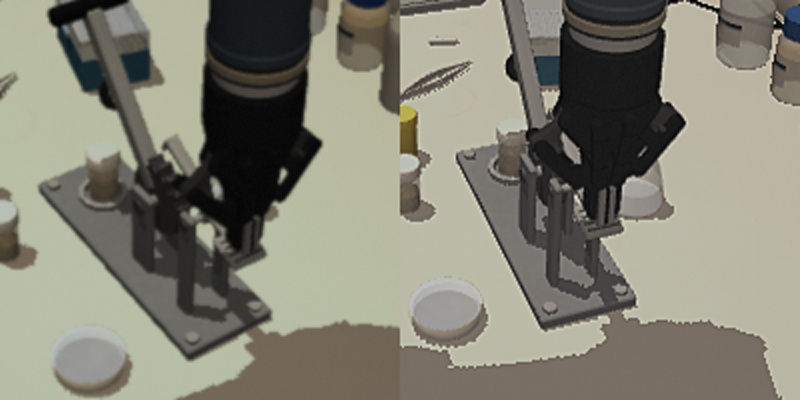

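View pics/w4.png

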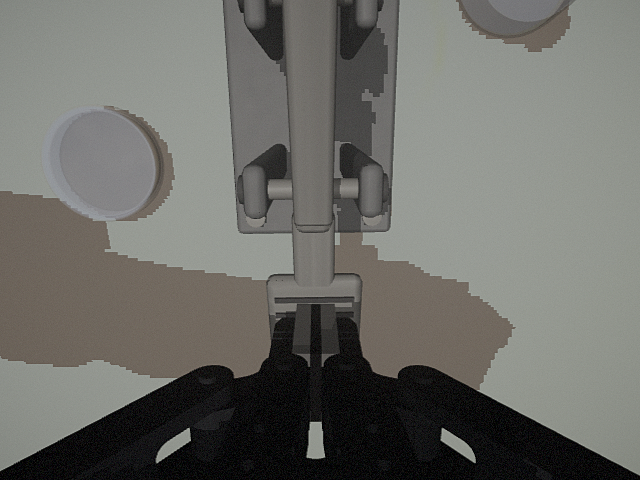

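Request:
{"fn": "apply_moves", "kwargs": {
  "offset": [
    [0,0,-2],
    [0,0,-7],
    [0,0,-13],
    [3,0,-18],
    [8,0,-18],
    [13,0,-18],
    [18,-0.1,-18],
    [22,-0.2,-18],
    [23.2,-0.2,-18],
    [23.2,-0.2,-18],
    [23.2,-0.2,-18]
  ],
  "roll": [0,0,0,0,0,0,0,0,0,0,0],
  "grip": [255,255,255,255,255,255,255,255,255,255,255]
}}

```text
time_s: 6.55
eef_pos: [0.5559, 0.1617, 0.2979]
tool_rot: [2.203, 2.226, -0.003]
wrist_force: [0.3, -0.2, -0.2]
opening: -0.002
```

```bash
python3 look.py w5;  python3 - <<'E'
from rig import arm
import cv2
a=arm.get_image('scene')['color'][120:320,230:430]; b=arm.get_image('side')['color'][170:370,230:430]
cv2.imwrite("pics/c5.png",cv2.resize(cv2.hconcat([a,b]),None,fx=2,fy=2,interpolation=cv2.INTER_CUBIC))
E
```

```text
[[-0.0101  0.9999  0.0055  0.5559]
 [ 0.9999  0.0102 -0.008   0.1617]
 [-0.008   0.0054 -1.      0.2979]
 [ 0.      0.      0.      1.    ]] [-0.7095  0.2662  0.4371  1.7041 -0.1102  1.1943 -0.2355] [ 0.2645 -0.1726 -0.1628]
```

View pics/c5.png

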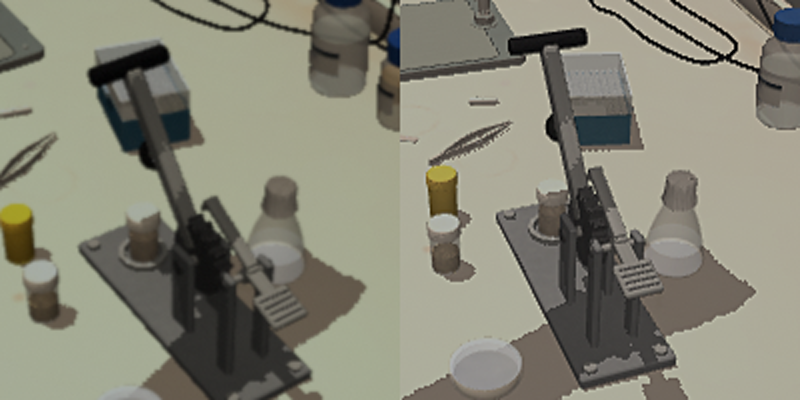

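View pics/w5.png

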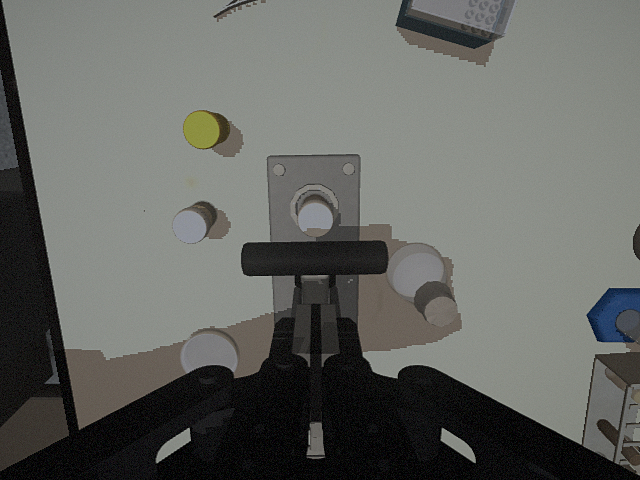

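```bash
python3 - <<'E'
from h import *
for p,z in (((315,258),.226),((243,258),.226),((387,256),.226),((316,216),.067)): print(wray('w5',p,z))
E
```

```text
[0.5563 0.1637 0.226 ]
[0.5187 0.1634 0.226 ]
[0.5938 0.1651 0.226 ]
[0.5581 0.1499 0.067 ]
```

```bash
cat > arc.py <<'E'
from h import *
from rig import arm
import sys
from scipy.spatial.transform import Rotation as R
s=arm.sense(); r=R.from_rotvec(s['tool_rot']).as_matrix()
off=float(sys.argv[1]) if len(sys.argv)>1 else .009
print(s['eef_pos'],s['wrist_force'])
for q in np.arange(0,.951,.05):
    a=.9-q; x=.18*np.cos(a); w=np.array([.5597-.022*x,.048+x,.085+.18*np.sin(a)+off])
    print(round(q,2),w,np.round((w-s['eef_pos'])@r*100,2))
E
python3 arc.py
```

```text
[0.5559 0.1621 0.2981] [ 0.1592 -0.9331 -0.9324]
0.0 [0.5572 0.1599 0.235 ] [-0.17  0.09  6.31]
0.05 [0.5571 0.1668 0.2292] [0.52 0.08 6.89]
0.1 [0.5569 0.1734 0.2231] [1.19 0.07 7.49]
0.15 [0.5568 0.1797 0.2167] [1.82 0.06 8.13]
0.2 [0.5567 0.1857 0.21  ] [2.42 0.05 8.8 ]
0.25 [0.5565 0.1913 0.2029] [2.99 0.04 9.5 ]
0.3 [0.5564 0.1966 0.1956] [ 3.52  0.03 10.22]
0.35 [0.5563 0.2015 0.1881] [ 4.02  0.02 10.97]
0.4 [0.5562 0.206  0.1803] [ 4.47  0.01 11.75]
0.45 [0.5561 0.2101 0.1723] [ 4.89 -0.   12.55]
0.5 [0.5561 0.2138 0.1641] [ 5.27 -0.01 13.36]
0.55 [0.556  0.2171 0.1557] [ 5.61 -0.02 14.2 ]
0.6 [0.5559 0.22   0.1472] [ 5.9  -0.03 15.05]
0.65 [0.5559 0.2224 0.1385] [ 6.15 -0.04 15.91]
0.7 [0.5558 0.2244 0.1298] [ 6.36 -0.04 16.79]
0.75 [0.5558 0.226  0.1209] [ 6.52 -0.05 17.67]
0.8 [0.5558 0.2271 0.112 ] [ 6.64 -0.06 18.57]
0.85 [0.5557 0.2278 0.103 ] [ 6.71 -0.06 19.46]
0.9 [0.5557 0.228  0.094 ] [ 6.74 -0.07 20.36]
0.95 [0.5557 0.2278 0.085 ] [ 6.73 -0.07 21.26]
```

Request:
{"fn": "apply_moves", "kwargs": {
  "offset": [
    [0,0,3],
    [0.1,0.1,5.5],
    [0.2,0.1,6.5],
    [1.0,0.1,7.2],
    [1.8,0.1,8.1],
    [2.4,0,8.8],
    [3.0,0,9.5],
    [3.5,0,10.2],
    [4.0,0,11.0],
    [4.5,0,11.8],
    [4.5,0,11.8]
  ],
  "roll": [0,0,0,0,0,0,0,0,0,0,0],
  "grip": [255,255,255,255,255,255,255,255,255,255,255]
}}

```text
time_s: 8.07
eef_pos: [0.5564, 0.2083, 0.1798]
tool_rot: [2.201, 2.229, 0.001]
wrist_force: [0.0, 1.4, 0.8]
opening: -0.0
```

```bash
python3 look.py w6;  python3 - <<'E'
from rig import arm
import cv2
a=arm.get_image('scene')['color'][120:320,230:430]; b=arm.get_image('side')['color'][170:370,230:430]
cv2.imwrite("pics/c6.png",cv2.resize(cv2.hconcat([a,b]),None,fx=2,fy=2,interpolation=cv2.INTER_CUBIC))
E
python3 arc.py
```

```text
[[-0.0126  0.9999  0.0071  0.5564]
 [ 0.9999  0.0127 -0.006   0.2083]
 [-0.0061  0.0071 -1.      0.1798]
 [ 0.      0.      0.      1.    ]] [-0.7333  0.399   0.3937  1.8107 -0.1726  0.9621 -0.2563] [0.0278 1.3881 0.7726]
[0.5563 0.2062 0.1798] [ 0.1392 -0.2757  0.5607]
0.0 [0.5572 0.1599 0.235 ] [-4.67  0.08 -5.49]
0.05 [0.5571 0.1668 0.2292] [-3.98  0.07 -4.91]
0.1 [0.5569 0.1734 0.2231] [-3.31  0.06 -4.31]
0.15 [0.5568 0.1797 0.2167] [-2.68  0.05 -3.67]
0.2 [0.5567 0.1857 0.21  ] [-2.08  0.04 -3.  ]
0.25 [0.5565 0.1913 0.2029] [-1.51  0.03 -2.3 ]
0.3 [0.5564 0.1966 0.1956] [-0.98  0.02 -1.58]
0.35 [0.5563 0.2015 0.1881] [-0.48  0.01 -0.83]
0.4 [0.5562 0.206  0.1803] [-0.02 -0.   -0.05]
0.45 [0.5561 0.2101 0.1723] [ 0.39 -0.01  0.75]
0.5 [0.5561 0.2138 0.1641] [ 0.77 -0.02  1.56]
0.55 [0.556  0.2171 0.1557] [ 1.11 -0.03  2.4 ]
0.6 [0.5559 0.22   0.1472] [ 1.4  -0.04  3.25]
0.65 [0.5559 0.2224 0.1385] [ 1.65 -0.05  4.11]
0.7 [0.5558 0.2244 0.1298] [ 1.86 -0.06  4.99]
0.75 [0.5558 0.226  0.1209] [ 2.02 -0.06  5.87]
0.8 [0.5558 0.2271 0.112 ] [ 2.14 -0.07  6.77]
0.85 [0.5557 0.2278 0.103 ] [ 2.22 -0.07  7.66]
0.9 [0.5557 0.228  0.094 ] [ 2.25 -0.08  8.56]
0.95 [0.5557 0.2278 0.085 ] [ 2.23 -0.09  9.46]
```

View pics/c6.png

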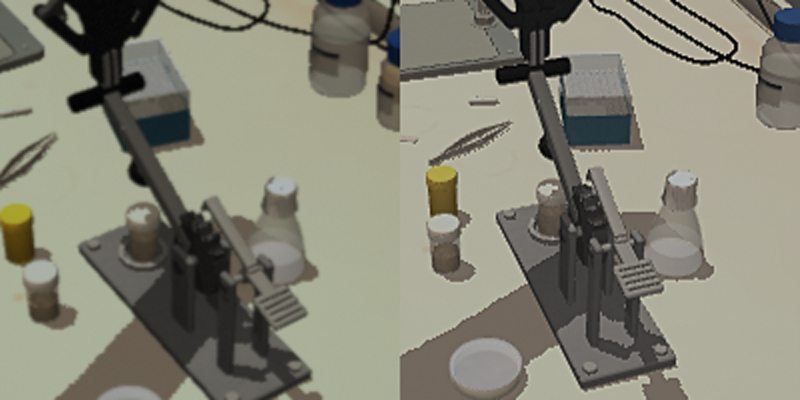

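View pics/w6.png

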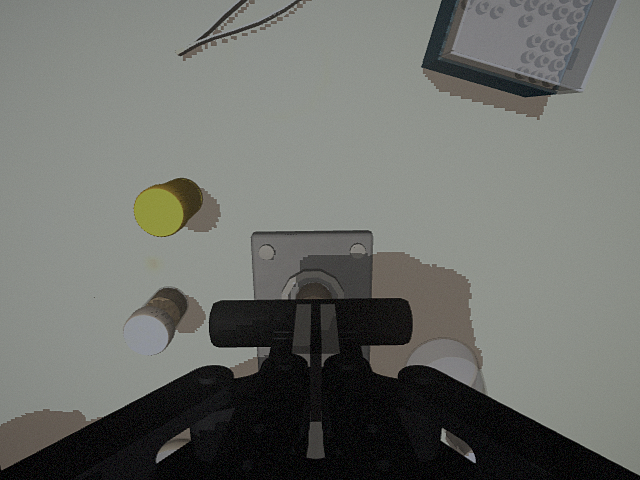

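Lever is following, with the tips centred on the bar (wrist view about (316,320)), and the pawl is still free. I'll continue down the arc.

Request:
{"fn": "apply_moves", "kwargs": {
  "offset": [
    [0.4,0,0.8],
    [0.8,0,1.6],
    [1.1,0,2.4],
    [1.4,0,3.3],
    [1.7,0,4.2],
    [1.9,0,5.0],
    [2.0,0,5.9],
    [2.1,-0.1,6.8],
    [2.2,-0.1,7.5],
    [2.2,-0.1,8.1],
    [2.2,-0.1,8.5],
    [2.2,-0.1,8.6]
  ],
  "roll": [0,0,0,0,0,0,0,0,0,0,0,0],
  "grip": [255,255,255,255,255,255,255,255,255,255,255,255]
}}

```text
time_s: 9.72
eef_pos: [0.5559, 0.2272, 0.0939]
tool_rot: [2.203, 2.225, -0.002]
wrist_force: [-0.4, 2.6, 9.9]
opening: -0.007
```

```bash
python3 look.py w7;  python3 - <<'E'
from rig import arm
import cv2
a=arm.get_image('scene')['color'][120:320,230:430]; b=arm.get_image('side')['color'][170:370,230:430]
cv2.imwrite("pics/c7.png",cv2.resize(cv2.hconcat([a,b]),None,fx=2,fy=2,interpolation=cv2.INTER_CUBIC))
E
```

```text
[[-0.01    0.9999  0.0063  0.5559]
 [ 0.9999  0.01   -0.0077  0.2272]
 [-0.0077  0.0063 -1.      0.0939]
 [ 0.      0.      0.      1.    ]] [-0.7266  0.5137  0.3548  1.8629 -0.2263  0.8022 -0.2463] [-0.4418  2.605   9.9341]
```

View pics/c7.png

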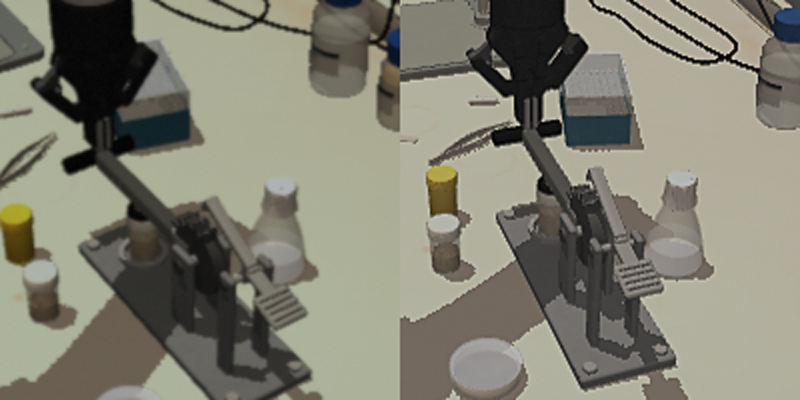

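Request:
{"fn": "apply_moves", "kwargs": {
  "offset": [
    [0,0,0.2],
    [0,0,0.3],
    [0,0,0.3]
  ],
  "roll": [0,0,0],
  "grip": [255,255,255]
}}

```text
time_s: 10.25
eef_pos: [0.5561, 0.2272, 0.0937]
tool_rot: [2.205, 2.226, 0.0]
wrist_force: [-6.0, 2.1, 21.0]
opening: -0.004
```

Stiff stop at z = 93.7 mm (94 mm is expected with the lever level), so the pad is on the cap. Retracting.

Request:
{"fn": "apply_moves", "kwargs": {
  "offset": [
    [0,0,-0.5],
    [0,0,-3],
    [0,0,-8],
    [0,0,-13],
    [0,0,-18],
    [0,0,-20],
    [0,0,-20],
    [0,0,-20]
  ],
  "roll": [0,0,0,0,0,0,0,0],
  "grip": [255,255,255,255,255,255,255,255]
}}

```text
time_s: 11.25
eef_pos: [0.5537, 0.2275, 0.2915]
tool_rot: [2.206, 2.226, -0.007]
wrist_force: [-0.2, 0.2, -0.5]
opening: 0.001
```

```bash
python3 look.py w8;  python3 - <<'E'
from rig import arm
import cv2
a=arm.get_image('scene')['color'][120:360,230:430]; b=arm.get_image('side')['color'][170:410,230:430]
cv2.imwrite("pics/c8.png",cv2.resize(cv2.hconcat([a,b]),None,fx=2,fy=2,interpolation=cv2.INTER_CUBIC))
E
```

```text
[[-0.009   1.      0.0028  0.5537]
 [ 0.9999  0.009  -0.0086  0.2275]
 [-0.0086  0.0027 -1.      0.2915]
 [ 0.      0.      0.      1.    ]] [-0.7899  0.3076  0.421   1.665  -0.1236  1.1977 -0.3322] [-0.1832  0.1917 -0.5441]
```

View pics/c8.png

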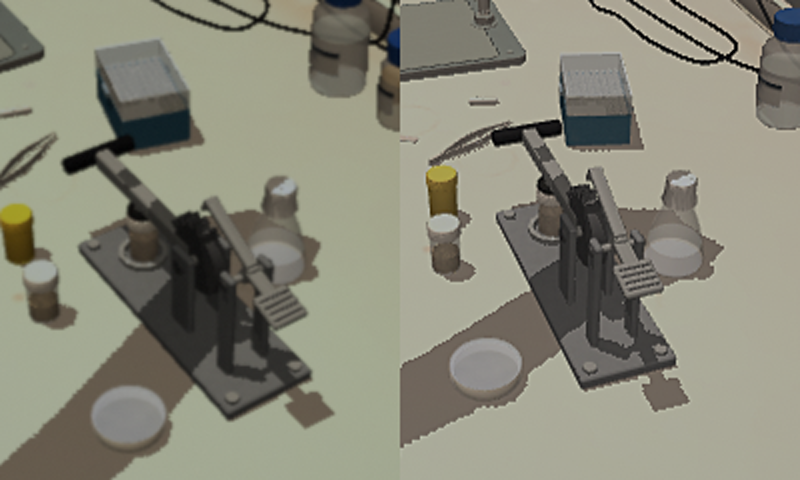

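View pics/w8.png

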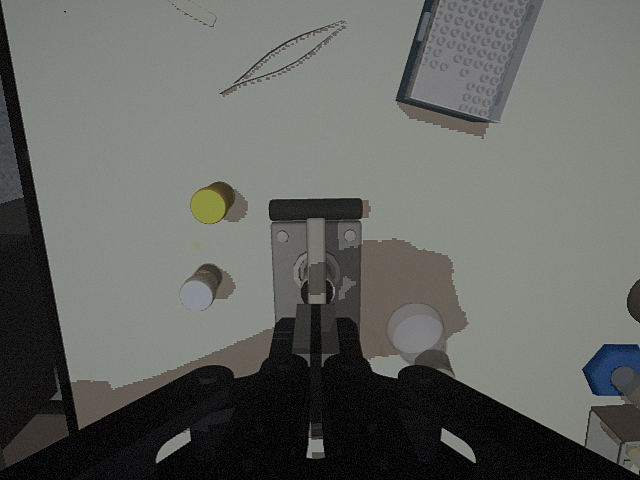

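```bash
python3 - <<'E'
from h import *
from rig import arm
print(wray('w8',(315,209),.085), 'expect .556 .228', wray('w8',(197,295),.055),'spare before .4432 .1376')
a=(100,154);b=(527-400,132)
f=lambda p,o:(p[0]/2+o[0]-.25,p[1]/2+o[1]-.25)
print('handle tri',tri(f(a,(230,120)),f(b,(230,170)),False))
print(arm.sense()['qvel'],arm.sense()['wrist_force'])
arm.finish_job()
E
```

```text
[0.5541 0.227  0.085 ] expect .556 .228 [0.4431 0.1368 0.055 ] spare before .4432 .1376
handle tri (array([0.5572, 0.2302, 0.0827]), np.float64(0.0013700521232222359))
[ 0.0009 -0.0035 -0.0005 -0.01   -0.0007 -0.0001 -0.    ] [ 0.6825  0.55   -0.0672]
the job is handed in; nothing more can be done
```

I pressed the pawl tab down to its stop (about 33 N) while the lever was still raised. I then lifted off and pushed the cross handle down along its arc with the shut fingertips. It came to a firm stop at 21 N with the tips at z = 93.7 mm (94 mm expected for a level lever). After that I retracted 20 cm straight up and handed the job in at about 11.5 s.

The last checks agreed:
- **Lever:** the handle measures about (0.557, 0.230, 0.083), against about (0.556, 0.228, 0.085) for the pad on the cap.
- **Pawl:** it was still visibly free of the teeth in both fixed cameras.
- **Jar:** it was upright in the ring, judged by eye from the pictures.
- **Loose things:** the spare jar was within 1 mm of where it stood. The dish and flask looked unmoved in the pictures, but I did not measure them again.
- **Robot:** the wrist force was near zero, so the hand was touching nothing.

Two readings disagreed along the way:
- **Handle height:** the first two-view estimate came out about 8 mm low. I worked instead from rays cast onto the given heights and confirmed them with the wrist camera.
- **Approach to the tab:** it ended about 12 mm off in y, which I corrected before pressing.

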